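Prop the drying cabinet's door ajar with its stay arm

ROBOT

A 6-joint arm with a two-finger parallel gripper is mounted at the origin on a cart in front of the work surface, level with it; the furniture and walls round the work are solid. World frame = base frame: x ahead of the robot, y to its left, z up, the work surface at z = 0. Lengths are in m, angles in degrees, forces in N, time in s.
With the tool pointing down it reaches from about 0.375 to 0.9 m from the base axis. Payload 3.1 kg.
Tool frame: the origin (TCP) lies midway between the tips of the shut fingers; the grasp point (between the pads) lies 19 mm behind it; z points along the fingers, y is the direction in which the jaws open and shut (so a half turn about z gives the same grasp; the last joint's range is limited). The gripper opens to 87 mm and grips with 3 to 60 N. Pads are 19 mm wide; open, the fingers measure 117 mm over their backs; the gripper's body (75 mm by 190 mm) begins 51 mm behind the grasp point.
Start: joints at [-75.201, 30.224, 82.088, -0, 67.689, -10.227], TCP at [0.264, -0.566, 0.223] pointing down, gripper open.
Joint ranges: [-176.69, 176.69], [-43.24, 126.21], [12.49, 139.97], [-82, 262], [0, 151.66], [-163.58, 163.58]. Speed limits (degrees/s): [159.86, 159.86, 180, 180, 180, 180].

INTERFACE

Orientations are given as a 3x3 rotation matrix whose columns are the frame's x, y, z axes.
In Python, from rig import status, vision, bot, models gives the robot as it stands.
- The arm moves only by the tool send_rows, never from a script. Its argument "moves" is a list of rows, each a list of 7 numbers: the shift along the tool's x, y, z in units of 25 mm (1.0 is 25 mm), then the turn, a rotation vector about the tool's x, y, z in units of 10 degrees (1.0 is 10 degrees), then the closure, from -1 (fully open) to 1 (shut), so that 0 is half open. In form: [[dx, dy, dz, rx, ry, rz, hand], ...]. A call has 1 to 12 rows; each row shifts and turns the commanded pose from where the row before left it, along the tool's axes as they then stand; what a row does not reach is not made up. A row lasts 1/8 s, in which the tool goes at most 62.5 mm and 10.7 degrees, less where a joint would pass 70% of its speed; a pose out of reach is approached as far as the arm can. A call is refused whole if a number of a shift passes 1 or a number of a turn 1, either way. A call with a gripper value outside its range is refused whole. The fingers move at their own pace and stop on an object; the grip force is fixed at half the most. Time passes only in rows, so rows that do not move let the fingers close. It gives the time, the measured TCP pose, the force and the opening at its end, in the units of the state.
- status.read_state(): the state, without advancing time (a new reading comes with each control period).
- vision.capture(name): name is "scene" or "top"; returns a dict with "img" (384x512x3 uint8, red, green, blue), "depth" (384x512 float32, m along the optical axis (not along the pixel's ray), 0 where there is no reading), "fx", "fy", "cx", "cy" (pixels), "pose" (4x4, takes a point from camera to world coordinates). Camera axes: x right, y up, looking along -z (the intrinsics and any distortion apply to the point x, -y, -z); pixel columns grow to the right and rows downward; lengths in m; the calibration is good to about 2 mm. A picture is of the moment at which its call begins.
- bot.hand_in(): hands the job in, once; it reports no verdict.
Trained networks look in the newest picture that a camera, given by its name, has taken for a name from the list of things; names that differ only in an ending like _2 or _b are one class to them, and where a whole thing is asked for, a point or a joint stands for the part that bears it (a point fixed in the world has none). Each returns a list of dicts, best first, with "confidence" (0 to 1); they miss things now and then, are a little off and sometimes report something else, mostly with a low value. They report only what shows in the picture. A call takes as long as a camera call.
- models.masks_of(camera, name): "mask" (384x512 bool, what is visible of it) and "extent" ([left, top, right, bottom] in pixels, round what is visible of it).
- models.landmark_of(camera, name): "point" ([column, row] in pixels: a listed point, or the origin of a listed thing).
The state is a dict: "time_s": time; "joint_positions": joint angles; "qvel": joint speeds; "tau": joint torques, N m; "position": TCP position; "tcp_rot": TCP orientation; "force": force on the tool from outside, world axes, zero at the start; "moment": the same for the moment, N m; "opening": opening from 0.0 (shut) to 1.0 (fully open).
Only numpy, scipy, OpenCV 4.12 (cv2) and the standard library are available. Lean on these libraries where they do the work, as an engineer would, in place of code of your own. Each camera call takes 0.05 s, during which the arm holds its last target.

TASK

Set the drying cabinet to its middle airing position: lift the stay arm on top of it by the red knob, use it to push the sprung door open, and drop the middle one of its three holes fully down over the brass peg, so that the stay alone holds the door open; then let go. The peg is clamped anywhere along its short slot, so feel for it gently and do not force the arm down on it. Leave the bottle standing beside the cabinet where it is.

Things in the scene. Friction and masses are not known exactly. Their poses are not given: they have to be found in the camera images.
- cabinet: Grey sheet-metal board drying cabinet, fixed, 200 mm deep (its x from -85 at the front to +115), 260 mm wide (y +-130), roof top 130 mm above its origin, which lies on the worktop. Its x axis points to its back (away from the robot at yaw 0), y to the left, z up. A white-framed door with a clear pane closes the front. The door's vertical hinge axis stands 93 mm in front (-x) and 115 mm to the left (+y) of the origin; the stay arm's lift axis lies 141.5 mm up.
- door (a joint): Opening angle of the cabinet door, rad: 0 shut, 1.1 limit, growing as the free (right) end swings out towards the robot; vertical hinge at the cabinet's front left. A spring, damped by 0.5 Nms, pulls it shut with 0.12 Nm shut, plus 0.30 Nm per rad of opening; it stays open only when something holds it. Leaf 228 mm long. About 0.45 to 0.66 when the middle hole sits on the peg.
- pivot (a point): The stay arm's pivot on the door's top edge, 160 mm from the hinge axis along the leaf (shut: 93 mm in front of and 45 mm to the right of the cabinet's origin). Here the arm swivels about a vertical axis (friction small, it stays where it is left) and lifts about a level axis across it (0 to 0.6 rad; it falls back by its weight and stops level by itself, 9 mm over the roof). Axes of this  those of the arm, x along the arm from the pivot to the knob.
- stay: The steel stay arm, a flat bar 229 x 26 x 5 mm, 0.12 kg, with three 12 mm holes through it at 123, 153 and 183 mm from the pivot. Same origin and axes as pivot. At the start it lies level, swung to the left of the peg.
- hole_middle (a point): Centre of the middle hole, at the bar's underside, 153 mm from the pivot.
- knob (a point): Centre of the red knob at the end of the stay arm: an upright cylinder 18 mm across and 32 mm tall on a 9 mm high stem, sprung on the stem (it gives up to 5 mm up or down, 1 N per mm, then is rigid), its axis 205 mm from the pivot; this point lies 28 mm above the bar's upper face, 30.5 mm above the lift axis.
- slot (a point): Middle of the peg's slot (NOT of the peg), 25 mm in front of and 45 mm to the right of the cabinet's origin, at the height of the underside of the level stay arm (9 mm over the roof). Axes as the cabinet's: the slot runs along x.
- peg_rail: Fixed aluminium rail on the roof, 56 x 24 x 4 mm, origin at its underside under slot. It carries the upright brass peg, 8 mm across, flat-topped, clamped firmly on the slot's line from 12 mm in front of to 12 mm behind the slot's middle; tip 14 mm above the underside of the level arm. More than 15 N of the arm on the peg bends it; a push on the knob presses about 1.5 times as hard there.
- flux_bottle: White squeeze bottle with a needle tip, 45 mm across, 134 mm tall, standing loose to the right of the cabinet; origin at its underside. Bystander.

How it is judged (in metres and radians):
On the way, in this order (a step that is already met when the one before it is completed fails the run):
1. door pushed open by at least 0.35 rad with the stay arm lifted (its middle hole at least 8 mm over its level position) (value of joint door above 0.35 rad and z of hole_middle in the frame of slot above 0.008 m), for 0.2 s.
2. middle hole down over the peg: its centre within 15 mm of the slot's middle and less than 3 mm over the level position (horizontal distance between hole_middle and slot below 0.015 m and z of hole_middle in the frame of slot below 0.003 m), for 0.2 s.
At the end, for the whole second after the job is handed in: The middle hole sits fully down over the peg (within 15 mm of the slot's middle and less than 3 mm above the level position), the stay holds the door open at 0.40 to 0.72 rad, at rest, and the knob is released (all of step 2 and value of joint door between 0.4 and 0.72 rad and velocity of joint door below 0.05 rad/s and contact force between the fingers and stay below 0.1 N); the robot touches nothing.
It fails at once if the stay arm is pressed against the peg with more than 15 N (contact force between stay and peg_rail above 15 N).
It fails at once if the bottle is moved by more than 30 mm or tipped (distance of flux_bottle from where it was at the start of the episode above 0.03 m or angle between flux_bottle's own z axis and vertical above 0.3 rad).
It also fails if it takes over 72 s, if anything falls off the work surface, if the arm or the gripper's body presses on something with over 40 N, if the wrist force passes 120 N, or if a joint passes its speed limit or range.

## Working session

There is one attempt and no reset: what is moved stays moved. The work goes in short steps, Python scripts to look and compute and a tool call to move; the robot and the scene stay as the last step left them, time stands still between calls to the robot, and variables do not carry over. Pictures are saved under pics/ and viewed, and the job is handed in when it is done.

Besides the shell and the picture viewer there is one more tool, called as name([rows], argument=value, ...), one row to a line, values as JSON. send_rows: Moves the arm, as the interface text tells. Its arguments: {"type":"object","properties":{"moves":{"type":"array"}},"required":["moves"]}

```bash
ls; mkdir -p pics; cat > h.py <<'E'
import numpy as np, cv2
from rig import status, vision, bot, models
def snap(c,f):
    d=vision.capture(c); cv2.imwrite('pics/'+f,d['img'][:,:,::-1]); return d
def w(d,u,v,z=None):
    u0,v0=int(round(u)),int(round(v))
    r=np.array([(u-d['cx'])/d['fx'],-(v-d['cy'])/d['fy'],-1.0]); P=d['pose']
    if z is None:
        p=np.append(r*d['depth'][v0,u0],1); return (P@p)[:3]
    dr=P[:3,:3]@r; return P[:3,3]+dr*(z-P[2,3])/dr[2]
E
python3 - <<'E'
from h import *
s=status.read_state(); print(s)
for c in('scene','top'):
    d=snap(c,c+'1.png'); print(c,d['pose'].round(3).tolist(),d['fx'],[k for k in d])
    for n in('cabinet','pivot','knob','slot','hole_middle','peg_rail','flux_bottle','stay','door'):
        try:
            L=models.landmark_of(c,n)
            for l in L[:2]:
                p=l['point']; print(n,l['confidence'],np.round(p,1),w(d,*p).round(3))
        except Exception as e: print(n,e)
E
```

```text
pics
{'time_s': 0.0, 'joint_positions': array([-7.51999515e+01,  3.02779485e+01,  8.21568827e+01, -1.52079198e-03,
        6.76899385e+01, -1.02252170e+01]), 'qvel': array([ 0.09765513,  0.05891724, -0.01922693,  0.0648341 , -0.02627822,
       -0.03409828]), 'tau': array([ 1.22351361e-03, -4.40038705e+01, -1.76591384e+01,  6.34181849e-02,
        5.81452344e-02, -1.50739511e-04]), 'position': array([ 0.26423383, -0.56557771,  0.2215798 ]), 'tcp_rot': array([[ 9.06117170e-01,  4.23026403e-01, -5.80012087e-04],
       [ 4.23026645e-01, -9.06114811e-01,  2.09912077e-03],
       [ 3.62425966e-04, -2.14740994e-03, -9.99997629e-01]]), 'force': array([-0.18994569,  0.03567941, -0.45250133]), 'moment': array([0.01913871, 0.01890809, 0.00507769]), 'opening': 0.9983930659069673}
scene [[-0.839, 0.355, -0.413, 0.095], [-0.545, -0.553, 0.631, 0.614], [-0.004, 0.754, 0.657, 0.758], [0.0, 0.0, 0.0, 1.0]] 429.97439059994286 ['img', 'depth', 'fx', 'fy', 'cx', 'cy', 'pose']
cabinet 0.83 [253.7 248.4] [0.398 0.148 0.13 ]
pivot 0.9 [300.  204.8] [0.375 0.002 0.143]
knob 0.64 [206.  196.6] [0.532 0.118
[... 242 characters left out ...]
le_middle, knob, peg_rail, pivot, slot, stay
top [[0.016, 0.994, -0.105, 0.4], [-1.0, 0.014, -0.028, -0.011], [-0.026, 0.105, 0.994, 1.078], [0.0, 0.0, 0.0, 1.0]] 449.60674052283935 ['img', 'depth', 'fx', 'fy', 'cx', 'cy', 'pose']
cabinet 0.88 [244.5 223.1] [0.449 0.042 0.141]
pivot 0.87 [267.2 258.8] [ 0.376 -0.006  0.141]
knob 0.55 [209.6 178.9] [0.535 0.112 0.182]
slot 0.74 [265.2 229.9] [ 0.436 -0.001  0.131]
hole_middle 0.81 [220.5 202.1] [0.493 0.093 0.14 ]
peg_rail 0.54 [264.1 226.5] [0.443 0.001 0.137]
flux_bottle 0.58 [366.9 247.8] [ 0.402 -0.227  0.066]
stay 0.65 [268.1 258.6] [ 0.377 -0.008  0.142]
door it knows: cabinet, flux_bottle, hole_middle, knob, peg_rail, pivot, slot, stay
```

```bash
python3 - <<'E'
import cv2
a=cv2.imread('pics/top1.png')[120:300,150:400]; cv2.imwrite('pics/top1z.png',cv2.resize(a,None,fx=3.2,fy=3.2,interpolation=cv2.INTER_CUBIC))
a=cv2.imread('pics/scene1.png')[130:330,130:380]; cv2.imwrite('pics/sc1z.png',cv2.resize(a,None,fx=3,fy=3,interpolation=cv2.INTER_CUBIC))
E
```

```text
(no output)
```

View pics/top1z.png

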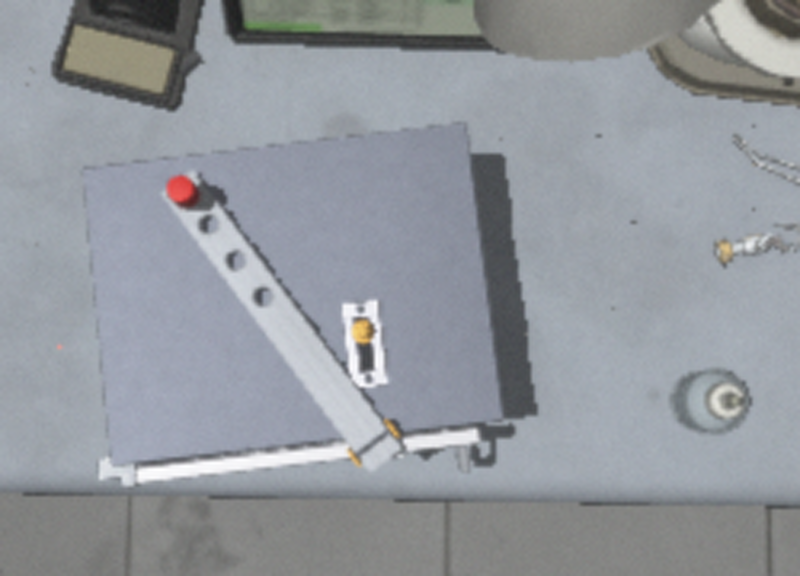

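View pics/sc1z.png

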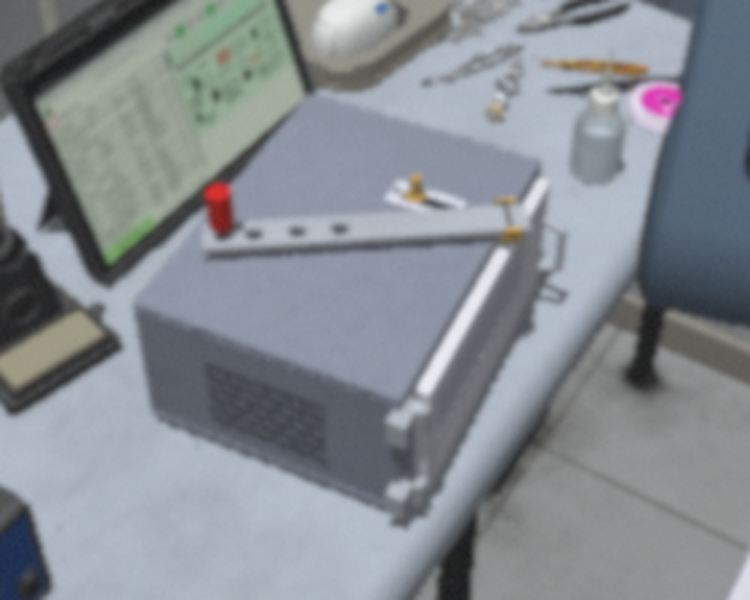

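View pics/scene1.png

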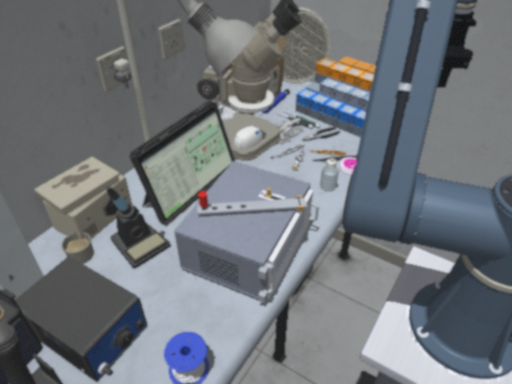

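```bash
cat > fit.py <<'E'
from h import *
from scipy.optimize import least_squares
d=vision.capture('top')
z=lambda p:(p[0]/3.2+150-0.35,p[1]/3.2+120-0.35)
cor={(.115,.13):(83,170),(.115,-.13):(467,123),(-.085,-.13):(503,415)}
W=[(k,w(d,*z(v),.13)[:2]) for k,v in cor.items()]
W.append(((-.025,-.045),w(d,*z((364,343)),.134)[:2]))
def T(q,k): c,s=np.cos(q[2]),np.sin(q[2]); return np.array([q[0]+c*k[0]-s*k[1],q[1]+s*k[0]+c*k[1]])
r=least_squares(lambda q:np.concatenate([T(q,k)-p for k,p in W]),[.45,.05,.1])
print(r.x,np.degrees(r.x[2]),(r.fun*1e3).round(1))
q=r.x
print('slot',T(q,(-.025,-.045)),'pivot',T(q,(-.093,-.045)),'hinge',T(q,(-.093,.115)))
pt=w(d,*z((362,330)),.150); print('peg',pt)
c,s=np.cos(q[2]),np.sin(q[2]); dd=pt[:2]-q[:2]; print('peg cab',c*dd[0]+s*dd[1],-s*dd[0]+c*dd[1])
print('knob',w(d,*z((182,190)),.186))
for p in ((208,225),(236,261),(263,296)): print('hole',w(d,*z(p),.142))
im=d['img'].astype(int)
# sizes of surroundings
dep=d['depth']; v,u=np.mgrid[0:384,0:512]
P=np.stack([(u-d['cx'])/d['fx']*dep,-(v-d['cy'])/d['fy']*dep,-dep,np.ones_like(dep)],-1)@d['pose'].T
m=(P[...,2]>.2)&(dep>0)&(P[...,0]>.3)&(P[...,0]<.8)&(abs(P[...,1])<.35)
for y0 in np.arange(-.2,.35,.05):
    mm=m&(abs(P[...,1]-y0)<.025)
    if mm.any(): print('y',y0.round(2),'minx',P[...,0][mm].min().round(3),'maxz',P[...,2][mm].max().round(3),mm.sum())
E
python3 fit.py
```

```text
[0.4606123  0.04988384 0.1370456 ] 7.852134736786595 [ 1.2  1.6  1.9  0.8 -2.7 -1.6 -0.4 -0.7]
slot [0.44199447 0.00189034] pivot [ 0.37463204 -0.00739962] hinge [0.35277332 0.15110021]
peg [0.45000281 0.00378538 0.15      ]
peg cab -0.016807853268269807 -0.044216803354099714
knob [0.53440859 0.11775393 0.186     ]
hole [0.51797479 0.10626632 0.142     ]
hole [0.49443095 0.08722128 0.142     ]
hole [0.47168167 0.06896621 0.142     ]
y -0.2 minx 0.316 maxz 0.757 2097
y -0.15 minx 0.3 maxz 0.771 5579
y -0.1 minx 0.3 maxz 0.713 4592
y -0.05 minx 0.568 maxz 0.539 1524
```

```bash
cat >> fit.py <<'E'
print('---')
for y0 in np.arange(-.15,.3,.05):
  for x0 in np.arange(.5,.85,.05):
    mm=(dep>0)&(abs(P[...,1]-y0)<.025)&(abs(P[...,0]-x0)<.025)
    if mm.any(): print('%.2f'%P[...,2][mm].max(),end=' ')
    else: print('--',end=' ')
  print(y0.round(2))
E
python3 fit.py | sed '1,/---/d'; python3 -c "
from h import *
snap('top','t2.png')"
```

```text
0.00 0.43 0.44 0.44 -- -- -- -0.15
0.13 0.43 0.44 0.48 0.51 0.19 -- -0.1
0.13 0.41 0.43 0.47 0.54 0.20 -- -0.05
0.13 0.13 0.13 0.01 0.16 0.20 -- 0.0
0.15 0.13 0.13 0.01 0.15 0.19 -- 0.05
0.15 0.19 0.00 0.01 0.16 0.20 0.13 0.1
0.14 0.18 0.02 0.03 0.11 0.10 0.13 0.15
0.13 0.13 0.00 0.03 0.20 0.10 0.14 0.2
0.01 0.00 0.00 0.03 0.02 0.05 0.14 0.25
```

View pics/t2.png

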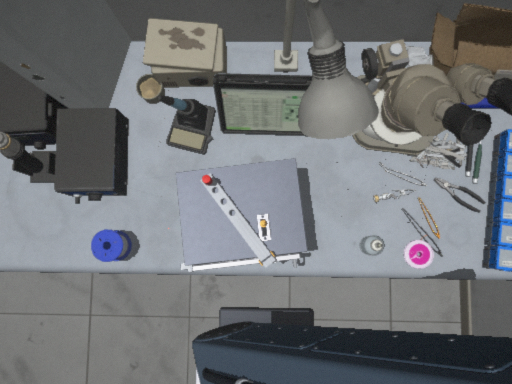

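```bash
cat > plan.py <<'E'
from h import *
from scipy.spatial.transform import Rotation as Ro
import json
HZ=None
def Rt(h,a=0):
    h=np.radians(h); x=np.array([np.cos(h)*np.cos(a),np.sin(h)*np.cos(a),np.sin(a)])
    y=np.array([np.sin(h),-np.cos(h),0]); return np.stack([x,y,np.cross(x,y)],1)
def plan(p,R,targets,smax=1.0,rmax=1.0,nd=2):
    """targets: (pos,R,hand,nmin)"""
    rows=[]
    for tp,tR,hand,n in targets:
        tp=np.array(tp,float)
        while True:
            dp=R.T@(tp-p)/.025; dr=np.degrees(Ro.from_matrix(R.T@tR).as_rotvec())/10
            k=max(n,int(np.ceil(np.abs(dp).max()/smax-.005)),int(np.ceil(np.abs(dr).max()/rmax-.005)),1)
            s=np.round(np.append(dp/k,dr/k),nd)
            rows.append([float(x)+0. for x in s]+[hand])
            p=p+R@s[:3]*.025; R=R@Ro.from_rotvec(np.radians(s[3:]*10)).as_matrix(); n=max(n-1,1)
            if k==1: break
    for i in range(0,len(rows),12): print(json.dumps(rows[i:i+12]))
    print('end',p.round(4),len(rows)); return p,R
E
python3 - <<'E'
from plan import *
s=status.read_state()
h0=np.degrees(np.arctan2(.423,.906)); 
p=np.array([.264,-.566,.223])
plan(p,Rt(h0),[((.40,-.33,.25),Rt(25),-1,1),((.40,-.05,.26),Rt(30),-1,1),((.534,.118,.25),Rt(38.1),-1,1)])
E
```

```text
[[0.99, -0.69, -0.12, 0.0, 0.0, 0.0, -1], [0.99, -0.7, -0.12, 0.0, 0.0, 0.0, -1], [0.99, -0.69, -0.12, 0.0, 0.0, 0.0, -1], [0.99, -0.7, -0.12, 0.0, 0.0, 0.0, -1], [0.99, -0.69, -0.12, 0.0, 0.0, 0.0, -1], [0.99, -0.7, -0.12, 0.0, 0.0, 0.0, -1], [0.99, -0.69, -0.12, 0.0, 0.0, 0.0, -1], [1.0, -0.7, -0.12, 0.0, 0.0, 0.0, -1], [0.99, -0.69, -0.12, 0.0, 0.0, 0.0, -1], [0.43, -0.92, -0.04, 0.0, 0.0, -0.05, -1], [0.44, -0.92, -0.04, 0.0, 0.0, -0.04, -1], [0.45, -0.92, -0.04, 0.0, 0.0, -0.05, -1]]
[[0.45, -0.91, -0.04, 0.0, 0.0, -0.04, -1], [0.46, -0.91, -0.03, 0.0, 0.0, -0.05, -1], [0.47, -0.9, -0.04, 0.0, 0.0, -0.04, -1], [0.47, -0.9, -0.03, 0.0, 0.0, -0.05, -1], [0.48, -0.9, -0.04, 0.0, 0.0, -0.04, -1], [0.49, -0.89, -0.03, 0.0, 0.0, -0.05, -1], [0.5, -0.89, -0.04, 0.0, 0.0, -0.04, -1], [0.5, -0.89, -0.03, 0.0, 0.0, -0.05, -1], [1.0, -0.39, 0.05, 0.0, 0.0, -0.1, -1], [0.88, -0.33, 0.04, 0.0, 0.0, -0.09, -1], [0.89, -0.31, 0.04, 0.0, 0.0, -0.09, -1], [0.89, -0.3, 0.04, 0.0, 0.0, -0.09, -1]]
[[0.9, -0.29, 0.05, 0.0, 0.0, -0.09, -1], [0.9, -0.27, 0.04, 0.0, 0.0, -0.09, -1], [0.9, -0.26, 0.05, 0.0, 0.0, -0.09, -1], [0.91, -0.24, 0.04, 0.0, 0.0, -0.08, -1], [0.91, -0.23, 0.05, 0.0, 0.0, -0.09, -1]]
end [0.5341 0.118  0.25  ] 29
```

send_rows([
  [0.99,-0.69,-0.12,0,0,0,-1],
  [0.99,-0.7,-0.12,0,0,0,-1],
  [0.99,-0.69,-0.12,0,0,0,-1],
  [0.99,-0.7,-0.12,0,0,0,-1],
  [0.99,-0.69,-0.12,0,0,0,-1],
  [0.99,-0.7,-0.12,0,0,0,-1],
  [0.99,-0.69,-0.12,0,0,0,-1],
  [1.0,-0.7,-0.12,0,0,0,-1],
  [0.99,-0.69,-0.12,0,0,0,-1],
  [0.43,-0.92,-0.04,0,0,-0.05,-1],
  [0.44,-0.92,-0.04,0,0,-0.04,-1],
  [0.45,-0.92,-0.04,0,0,-0.05,-1],
])

```text
time_s: 2.55
position: [0.3998, -0.2523, 0.2525]
tcp_rot: [[0.896, 0.445, -0.0], [0.445, -0.896, 0.0], [-0.0, -0.0, -1.0]]
force: [1.1, 0.5, -0.1]
opening: 1.002
```

send_rows([
  [0.45,-0.91,-0.04,0,0,-0.04,-1],
  [0.46,-0.91,-0.03,0,0,-0.05,-1],
  [0.47,-0.9,-0.04,0,0,-0.04,-1],
  [0.47,-0.9,-0.03,0,0,-0.05,-1],
  [0.48,-0.9,-0.04,0,0,-0.04,-1],
  [0.49,-0.89,-0.03,0,0,-0.05,-1],
  [0.5,-0.89,-0.04,0,0,-0.04,-1],
  [0.5,-0.89,-0.03,0,0,-0.05,-1],
])

```text
time_s: 3.55
position: [0.3997, -0.0489, 0.2596]
tcp_rot: [[0.866, 0.501, 0.0], [0.501, -0.866, -0.0], [0.0, 0.0, -1.0]]
force: [-1.3, -0.3, -0.3]
opening: 0.998
```

send_rows([
  [1.0,-0.39,0.05,0,0,-0.1,-1],
  [0.88,-0.33,0.04,0,0,-0.09,-1],
  [0.89,-0.31,0.04,0,0,-0.09,-1],
  [0.89,-0.3,0.04,0,0,-0.09,-1],
  [0.9,-0.29,0.05,0,0,-0.09,-1],
  [0.9,-0.27,0.04,0,0,-0.09,-1],
  [0.9,-0.26,0.05,0,0,-0.09,-1],
  [0.91,-0.24,0.04,0,0,-0.08,-1],
  [0.91,-0.23,0.05,0,0,-0.09,-1],
  [0,0,0,0,0,0,-1],
])

```text
time_s: 4.8
position: [0.5345, 0.1188, 0.2494]
tcp_rot: [[0.786, 0.619, 0.0], [0.619, -0.786, -0.0], [0.0, 0.0, -1.0]]
force: [-0.0, 0.3, -0.0]
opening: 0.999
```

send_rows([
  [0,0,0.9,0,0,0,-1],
  [0,0,0.9,0,0,0,-1],
  [0,0,0.4,0,0,0,-1],
  [0,0,0,0,0,0,-1],
])

```text
time_s: 5.3
position: [0.5337, 0.1174, 0.1942]
tcp_rot: [[0.787, 0.617, -0.002], [0.617, -0.787, -0.0], [-0.002, -0.001, -1.0]]
force: [0.5, 0.5, -0.3]
opening: 0.996
```

```bash
python3 - <<'E'
from h import *
d=snap('scene','s2.png'); a=d['img'][120:300,130:380,::-1]; cv2.imwrite('pics/s2z.png',cv2.resize(a,None,fx=3,fy=3,interpolation=cv2.INTER_CUBIC))
E
```

```text
(no output)
```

View pics/s2z.png

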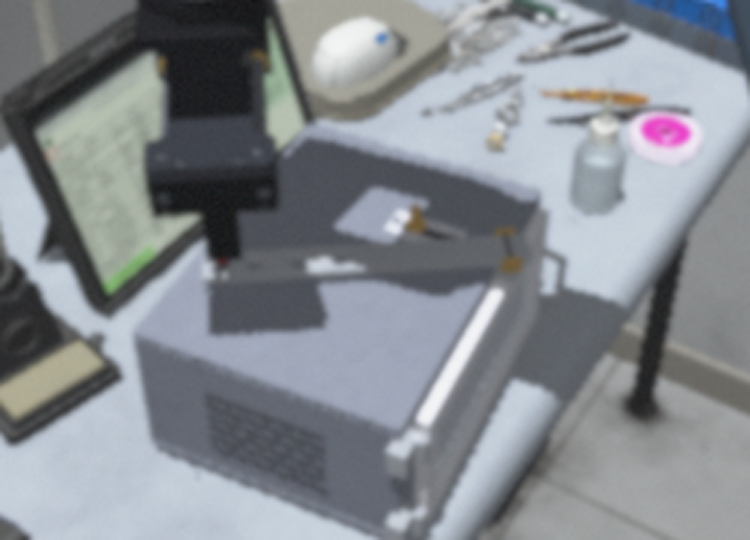

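send_rows([
  [0,0,0.4,0,0,0,-1],
  [0,0,0.4,0,0,0,-1],
  [0,0,0.4,0,0,0,-1],
  [0,0,0.35,0,0,0,-1],
  [0,0,0,0,0,0,-1],
])

```text
time_s: 5.98
position: [0.5339, 0.1177, 0.1548]
tcp_rot: [[0.787, 0.617, -0.002], [0.617, -0.787, -0.0], [-0.002, -0.001, -1.0]]
force: [-0.0, 0.1, -0.0]
opening: 0.998
```

send_rows([
  [0,0,0,0,0,0,1],
  [0,0,0,0,0,0,1],
  [0,0,0,0,0,0,1],
  [0,0,0,0,0,0,1],
  [0,0,0,0,0,0,1],
  [0,0,0,0,0,0,1],
  [0,0,0,0,0,0,1],
  [0,0,0,0,0,0,1],
])

```text
time_s: 6.98
position: [0.5345, 0.1177, 0.1558]
tcp_rot: [[0.787, 0.617, -0.0], [0.617, -0.787, -0.0], [-0.0, -0.0, -1.0]]
force: [-0.6, -0.1, 0.5]
opening: 0.2
```

```bash
cat > kin.py <<'E'
from plan import *
q=np.array([.4606,.0499,.13705]); P0=np.array([.3737,-.0082])
c,s=np.cos(q[2]),np.sin(q[2])
leaf0=np.array([s,-c]) # hinge->pivot shut: -y cab
H=P0-.16*leaf0
def piv(th):
    # free end swings toward robot: -x cab
    l=np.cos(th)*leaf0+np.sin(th)*np.array([-c,-s]); return H+.16*l
TO=np.array([.205,0,.0145])
def Ra(h,a):
    R=Rt(h,a); return np.stack([R[:,0],-R[:,1],-R[:,2]],1)
def tool(th,h,a):
    return np.append(piv(th),.1415)+Ra(h,a)@TO, Rt(h,a)
from scipy.optimize import brentq
def onpeg(peg,a):
    rr=.153*np.cos(a)+.0025*np.sin(a)
    th=brentq(lambda t:np.linalg.norm(piv(t)-peg)-rr,0,1.1)
    d=peg-piv(th); return th,np.degrees(np.arctan2(d[1],d[0]))
PEG=np.array([.4500,.0038])
E
python3 - <<'E'
from kin import *
for a in(.2,.1,0): print(onpeg(PEG,a))
t=onpeg(PEG,.2)
s=status.read_state()
p,R=np.array([.5345,.1177,.156]),Rt(38.1)
T=[]
for th,h,a in [(0,38.1,.1),(0,38.1,.2),(.2,34,.2),(.4,27,.2),(t[0],20,.2)]:
    x,RR=tool(th,h,a); print(x.round(4)); T.append((x,RR,1,4 if th<.1 else 6))
plan(p,R,T)
E
```

```text
(0.4694678354440393, np.float64(1.8059406085504242))
(0.4831226897590249, np.float64(1.5084981714513734))
(0.4865782616479088, np.float64(1.4328300654562005))
[0.5331 0.1168 0.1764]
[0.5295 0.114  0.1964]
[0.506  0.1014 0.1964]
[0.4867 0.0857 0.1964]
[0.4857 0.0668 0.1964]
[[-0.02, 0.0, -0.2, 0.0, 0.14, 0.0, 1], [-0.01, 0.0, -0.21, 0.0, 0.14, 0.0, 1], [-0.01, 0.0, -0.2, 0.0, 0.15, 0.0, 1], [0.0, -0.01, -0.21, 0.0, 0.14, 0.0, 1], [-0.02, 0.0, -0.2, 0.0, 0.14, 0.0, 1], [-0.02, 0.0, -0.2, 0.0, 0.15, 0.0, 1], [-0.02, 0.0, -0.21, 0.0, 0.14, 0.0, 1], [-0.01, 0.0, -0.21, 0.0, 0.15, 0.0, 1], [-0.17, -0.03, -0.03, -0.01, 0.0, 0.07, 1], [-0.17, -0.03, -0.04, -0.01, 0.0, 0.07, 1], [-0.17, -0.03, -0.03, -0.02, 0.0, 0.07, 1], [-0.17, -0.02, -0.04, -0.01, 0.0, 0.06, 1]]
[[-0.18, -0.02, -0.03, -0.02, 0.0, 0.07, 1], [-0.17, -0.02, -0.04, -0.01, 0.0, 0.06, 1], [-0.16, 0.02, -0.03, -0.02, 0.0, 0.11, 1], [-0.16, 0.02, -0.03, -0.02, 0.0, 0.12, 1], [-0.16, 0.02, -0.03, -0.03, 0.0, 0.11, 1], [-0.16, 0.02, -0.03, -0.02, 0.0, 0.12, 1], [-0.16, 0.03, -0.04, -0.03, 0.0, 0.11, 1], [-0.17, 0.03, -0.03, -0.02, 0.0, 0.12, 1], [-0.06, 0.11, -0.01, -0.02, 0.0, 0.11, 1], [-0.06, 0.11, -0.01, -0.02, 0.0, 0.11, 1], [-0.06, 0.11, -0.01, -0.03, 0.0, 0.12, 1], [-0.05, 0.11, -0.01, -0.02, 0.0, 0.11, 1]]
[[-0.05, 0.12, -0.02, -0.03, 0.0, 0.12, 1], [-0.05, 0.12, -0.01, -0.02, 0.0, 0.11, 1]]
end [0.4859 0.0667 0.1964] 26
```

send_rows([
  [-0.02,0,-0.2,0,0.14,0,1],
  [-0.01,0,-0.21,0,0.14,0,1],
  [-0.01,0,-0.2,0,0.15,0,1],
  [0,-0.01,-0.21,0,0.14,0,1],
  [-0.02,0,-0.2,0,0.14,0,1],
  [-0.02,0,-0.2,0,0.15,0,1],
  [-0.02,0,-0.21,0,0.14,0,1],
  [-0.01,0,-0.21,0,0.15,0,1],
])

```text
time_s: 7.98
position: [0.529, 0.1138, 0.1965]
tcp_rot: [[0.771, 0.618, 0.157], [0.605, -0.786, 0.124], [0.2, -0.0, -0.98]]
force: [-1.2, -1.2, -1.4]
opening: 0.199
```

send_rows([
  [-0.17,-0.03,-0.03,-0.01,0,0.07,1],
  [-0.17,-0.03,-0.04,-0.01,0,0.07,1],
  [-0.17,-0.03,-0.03,-0.02,0,0.07,1],
  [-0.17,-0.02,-0.04,-0.01,0,0.06,1],
  [-0.18,-0.02,-0.03,-0.02,0,0.07,1],
  [-0.17,-0.02,-0.04,-0.01,0,0.06,1],
])

```text
time_s: 8.72
position: [0.5059, 0.1014, 0.1964]
tcp_rot: [[0.812, 0.559, 0.165], [0.548, -0.829, 0.112], [0.2, -0.0, -0.98]]
force: [1.7, 1.8, -0.1]
opening: 0.2
```

```bash
python3 - <<'E'
from h import *
d=snap('scene','s3.png'); a=d['img'][120:300,130:380,::-1]; cv2.imwrite('pics/s3z.png',cv2.resize(a,None,fx=3,fy=3,interpolation=cv2.INTER_CUBIC))
E
```

```text
(no output)
```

View pics/s3z.png

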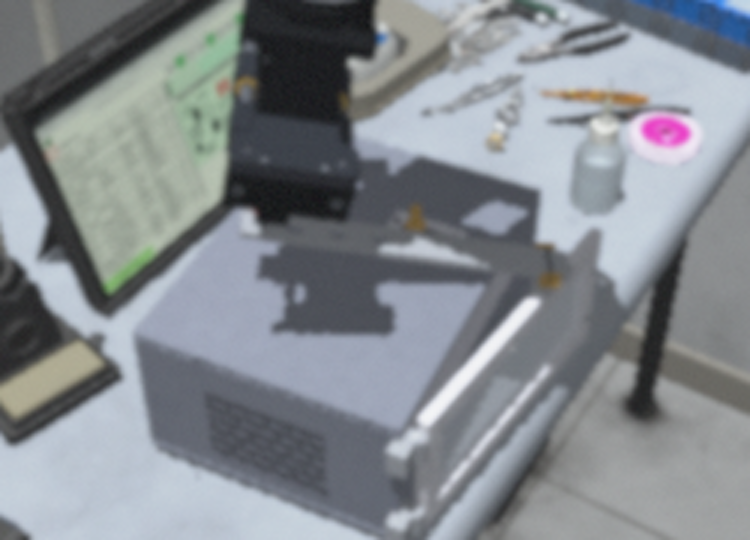

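Door opening, arm lifted, forces small. Continuing.

send_rows([
  [-0.16,0.02,-0.03,-0.02,0,0.11,1],
  [-0.16,0.02,-0.03,-0.02,0,0.12,1],
  [-0.16,0.02,-0.03,-0.03,0,0.11,1],
  [-0.16,0.02,-0.03,-0.02,0,0.12,1],
  [-0.16,0.03,-0.04,-0.03,0,0.11,1],
  [-0.17,0.03,-0.03,-0.02,0,0.12,1],
])

```text
time_s: 9.52
position: [0.4867, 0.0855, 0.1963]
tcp_rot: [[0.874, 0.453, 0.178], [0.444, -0.892, 0.091], [0.2, -0.0, -0.98]]
force: [3.3, 1.7, 0.3]
opening: 0.197
```

send_rows([
  [-0.06,0.11,-0.01,-0.02,0,0.11,1],
  [-0.06,0.11,-0.01,-0.02,0,0.11,1],
  [-0.06,0.11,-0.01,-0.03,0,0.12,1],
  [-0.05,0.11,-0.01,-0.02,0,0.11,1],
  [-0.05,0.12,-0.02,-0.03,0,0.12,1],
  [-0.05,0.12,-0.01,-0.02,0,0.11,1],
])

```text
time_s: 10.28
position: [0.4859, 0.0664, 0.1962]
tcp_rot: [[0.921, 0.342, 0.187], [0.335, -0.94, 0.068], [0.199, -0.0, -0.98]]
force: [2.4, 0.0, -0.7]
opening: 0.192
```

```bash
python3 - <<'E'
from kin import *
t=onpeg(PEG,.2)
x0,R0=tool(t[0],20,.2)
x0=np.array([.4859,.0667,.1964])
x,RR=tool(t[0],t[1],.2); print(x)
p,R=plan(x0,R0,[(x,RR,1,14)])
t=onpeg(PEG,.14); x,RR=tool(*t,.14); print(x)
plan(p,R,[(x,RR,1,5)])
E
```

```text
[0.49756245 0.00529965 0.19643818]
[[-0.03, 0.18, -0.01, -0.03, 0.0, 0.13, 1], [-0.02, 0.18, 0.0, -0.03, 0.0, 0.13, 1], [-0.02, 0.18, 0.0, -0.03, 0.0, 0.13, 1], [-0.02, 0.18, 0.0, -0.02, 0.0, 0.13, 1], [-0.01, 0.18, 0.0, -0.03, 0.0, 0.13, 1], [-0.01, 0.18, 0.0, -0.02, 0.0, 0.13, 1], [0.0, 0.18, 0.0, -0.03, 0.0, 0.13, 1], [0.0, 0.18, 0.0, -0.02, 0.0, 0.12, 1], [0.0, 0.18, 0.0, -0.03, 0.0, 0.13, 1], [0.01, 0.17, 0.0, -0.02, 0.0, 0.12, 1], [0.01, 0.18, 0.0, -0.03, 0.0, 0.13, 1], [0.02, 0.17, 0.0, -0.02, 0.0, 0.12, 1]]
[[0.02, 0.18, 0.0, -0.03, 0.0, 0.13, 1], [0.02, 0.17, 0.0, -0.02, 0.0, 0.12, 1]]
end [0.4976 0.0053 0.1965] 14
[0.49909982 0.00517259 0.18446447]
[[-0.01, 0.0, 0.1, 0.0, -0.07, 0.0, 1], [-0.01, 0.0, 0.1, 0.0, -0.07, 0.01, 1], [0.0, 0.0, 0.1, 0.0, -0.07, 0.0, 1], [0.0, 0.0, 0.09, 0.0, -0.07, 0.01, 1], [-0.01, 0.01, 0.1, 0.0, -0.06, 0.0, 1]]
end [0.499  0.0051 0.1843] 5
```

send_rows([
  [-0.03,0.18,-0.01,-0.03,0,0.13,1],
  [-0.02,0.18,0,-0.03,0,0.13,1],
  [-0.02,0.18,0,-0.03,0,0.13,1],
  [-0.02,0.18,0,-0.02,0,0.13,1],
  [-0.01,0.18,0,-0.03,0,0.13,1],
  [-0.01,0.18,0,-0.02,0,0.13,1],
  [0,0.18,0,-0.03,0,0.13,1],
  [0,0.18,0,-0.02,0,0.12,1],
  [0,0.18,0,-0.03,0,0.13,1],
  [0.01,0.17,0,-0.02,0,0.12,1],
  [0.01,0.18,0,-0.03,0,0.13,1],
  [0.02,0.17,0,-0.02,0,0.12,1],
])

```text
time_s: 11.78
position: [0.4961, 0.0136, 0.1961]
tcp_rot: [[0.977, 0.076, 0.199], [0.075, -0.997, 0.015], [0.199, -0.0, -0.98]]
force: [1.1, 0.1, -0.2]
opening: 0.198
```

send_rows([
  [0.02,0.18,0,-0.03,0,0.13,1],
  [0.02,0.17,0,-0.02,0,0.12,1],
  [0,0,0,0,0,0,1],
])

```text
time_s: 12.15
position: [0.498, 0.005, 0.1964]
tcp_rot: [[0.979, 0.033, 0.2], [0.032, -0.999, 0.007], [0.2, -0.0, -0.98]]
force: [1.2, 0.2, 0.1]
opening: 0.196
```

```bash
python3 - <<'E'
from h import *
d=snap('scene','s4.png'); a=d['img'][120:300,130:380,::-1]; cv2.imwrite('pics/s4z.png',cv2.resize(a,None,fx=3,fy=3,interpolation=cv2.INTER_CUBIC))
e=snap('top','t4.png'); a=e['img'][170:300,170:330,::-1]; cv2.imwrite('pics/t4z.png',cv2.resize(a,None,fx=4.5,fy=4.5,interpolation=cv2.INTER_CUBIC))
for c,D in (('scene',d),('top',e)):
  for n in('pivot','knob','slot','hole_middle','peg_rail','stay'):
    for l in models.landmark_of(c,n)[:1]: print(c,n,l['confidence'],np.round(l['point'],1),w(D,*l['point']).round(3))
E
```

```text
scene slot 0.51 [272.1 195.4] [ 0.445 -0.001  0.134]
scene hole_middle 0.64 [267.8 182.7] [ 0.478 -0.035  0.131]
scene peg_rail 0.59 [268.9 196.6] [0.448 0.009 0.136]
scene stay 0.76 [328.7 219.2] [0.306 0.008 0.142]
top pivot 0.81 [260.2 292.3] [ 0.354 -0.002  0.605]
top stay 0.92 [265.5 293.3] [ 0.352 -0.007  0.601]
```

View pics/s4z.png

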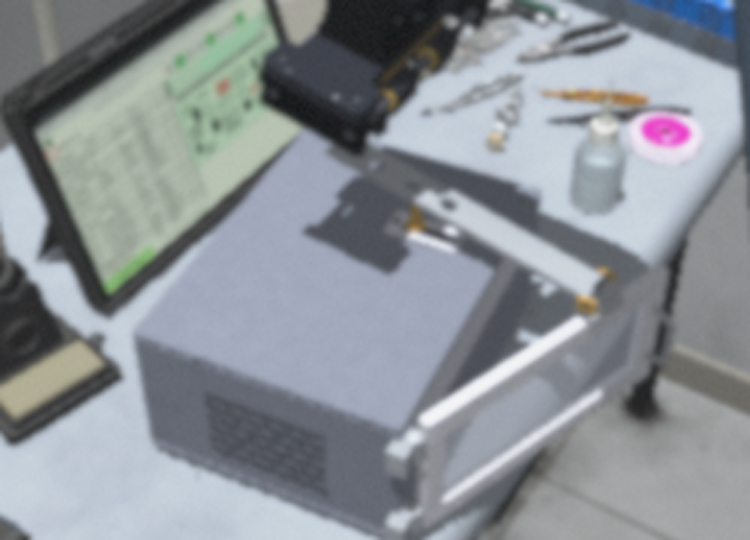

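View pics/t4z.png

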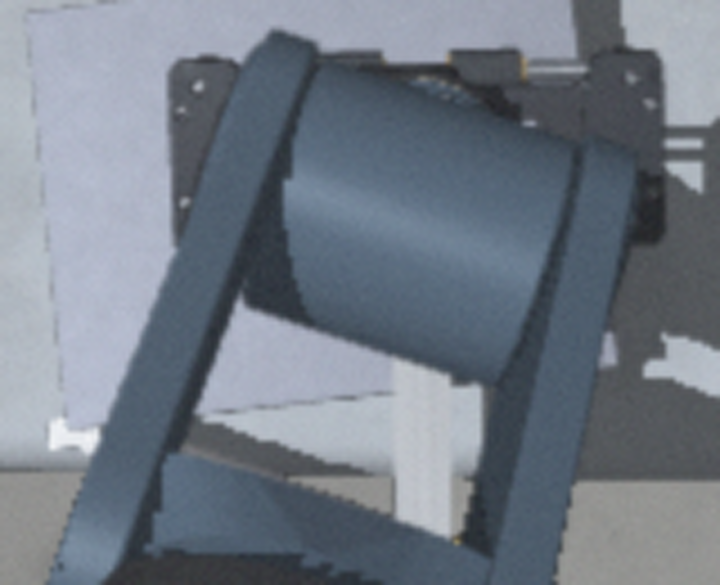

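```bash
cat >> kin.py <<'E'
def proj(d,X):
    P=np.linalg.inv(d['pose'])@np.append(X,1); return np.array([d['cx']+d['fx']*P[0]/-P[2], d['cy']-d['fy']*P[1]/-P[2]])
E
python3 - <<'E'
from kin import *
d=snap('scene','s5.png')
t=onpeg(PEG,.2); Pv=np.append(piv(t[0]),.1415); A=Ra(t[1],.2)
cr=(220,165,100,80)
im=cv2.resize(d['img'][165:245,220:345,::-1],None,fx=6,fy=6,interpolation=cv2.INTER_CUBIC)
def mark(X,col):
    u=(proj(d,X)-[220,165]+.5)*6; cv2.drawMarker(im,tuple(int(k) for k in u),col,0,12,1); print(proj(d,X).round(1))
for r in(0,.123,.153,.183): mark(Pv+A@[r,0,.0025],(0,0,255))
for r in(0,.2): 
  for y in(-.013,.013): mark(Pv+A@[r,y,.0025],(255,0,0))
mark(np.append(PEG,.153),(0,255,0)); mark(np.append(PEG,.134),(0,255,0))
cv2.imwrite('pics/s5z.png',im)
E
```

```text
[333.9 217.3]
[282.1 188.4]
[270.1 181.6]
[258.2 175. ]
[336.4 213.5]
[331.3 221.2]
[254.6 168.1]
[248.4 174.5]
[269.4 189.1]
[269.2 195.7]
```

View pics/s5z.png

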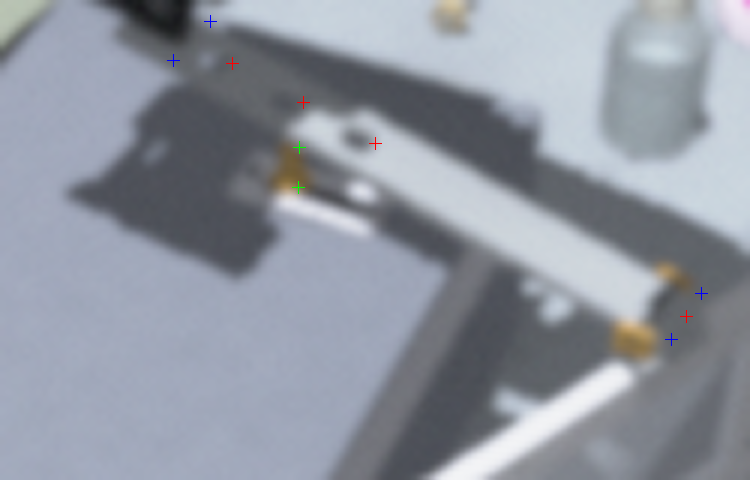

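```bash
cat > mk.py <<'E'
from kin import *
def overlay(d,img,th,h,a,out,box,f,kx=.205):
    Pv=np.append(piv(th),.1415); A=Ra(h,a)
    x0,y0,x1,y1=box
    im=cv2.resize(img[y0:y1,x0:x1],None,fx=f,fy=f,interpolation=cv2.INTER_CUBIC)
    def mark(X,col):
        u=(proj(d,X)-[x0,y0]+.5)*f; cv2.drawMarker(im,tuple(int(k) for k in u),col,0,12,1)
    for r in(0,.123,.153,.183): mark(Pv+A@[r,0,.0025],(0,0,255))
    mark(Pv+A@[.205,0,.0025+.044],(255,255,0))
    for r in(-.012,.217): 
      for y in(-.013,.013): mark(Pv+A@[r,y,.0025],(255,0,0))
    mark(np.append(PEG,.153),(0,255,0)); mark(np.append(PEG,.134),(0,255,0))
    c,s=np.cos(q[2]),np.sin(q[2])
    for k in((.115,.13),(.115,-.13),(-.085,-.13),(-.085,.13)): mark(np.array([q[0]+c*k[0]-s*k[1],q[1]+s*k[0]+c*k[1],.13]),(255,0,255))
    cv2.imwrite('pics/'+out,im)
E
python3 - <<'E'
from mk import *
d=vision.capture('scene'); e=vision.capture('top')
overlay(d,cv2.imread('pics/scene1.png'),0,38.1,0,'o1.png',(170,155,320,275),5)
overlay(e,cv2.imread('pics/top1.png'),0,38.1,0,'o2.png',(170,150,320,270),5)
E
```

```text
(no output)
```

View pics/o1.png

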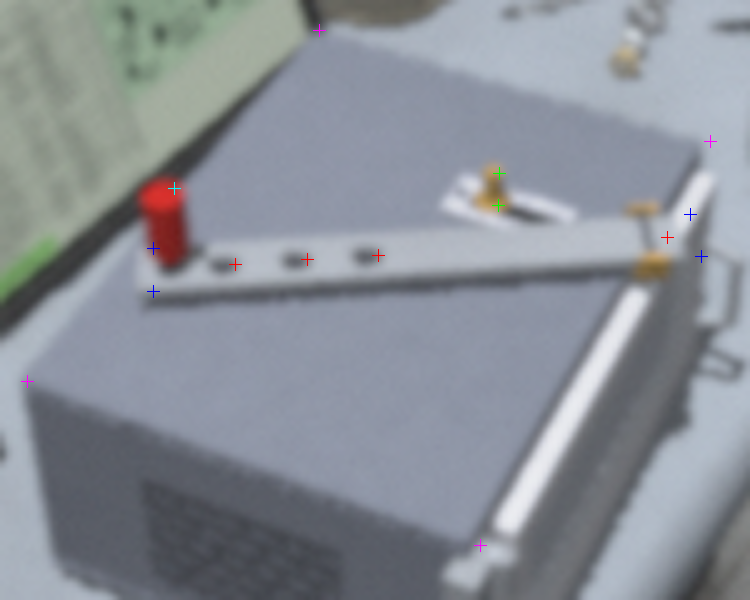

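View pics/o2.png

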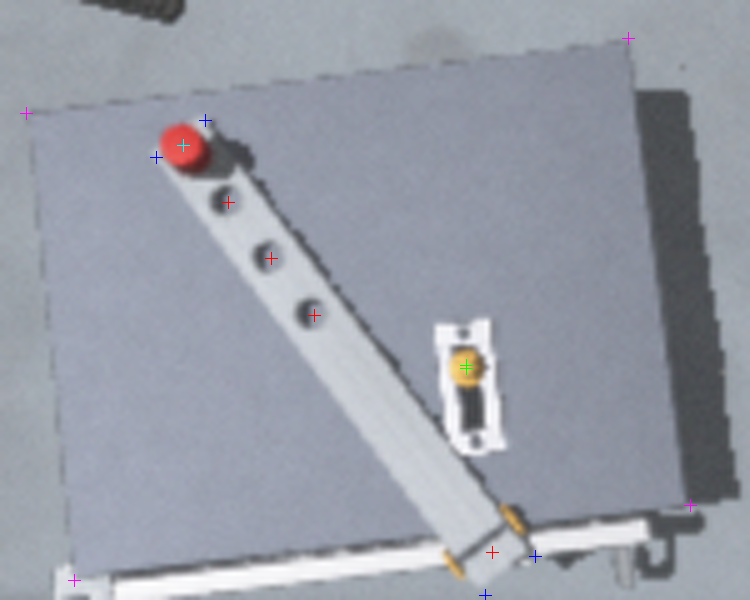

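```bash
python3 - <<'E'
from mk import *
d=vision.capture('scene'); e=vision.capture('top')
overlay(d,cv2.imread('pics/scene1.png'),0,38.1,0,'o3.png',(255,180,315,215),13)
overlay(e,cv2.imread('pics/top1.png'),0,38.1,0,'o4.png',(200,170,280,230),10)
E
```

View pics/o3.png

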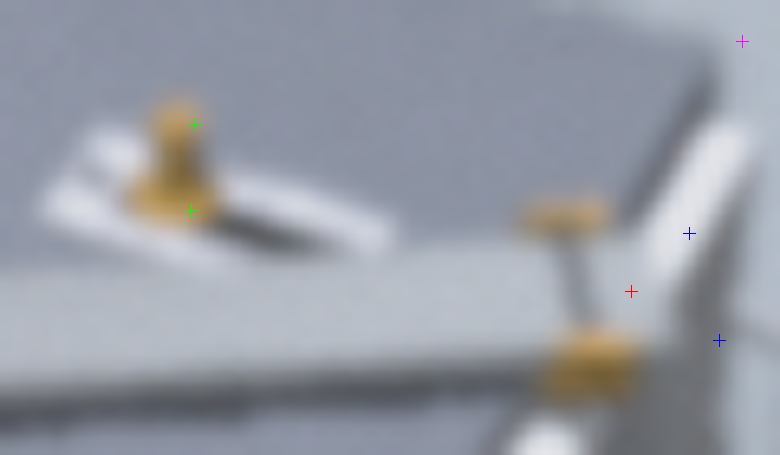

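View pics/o4.png

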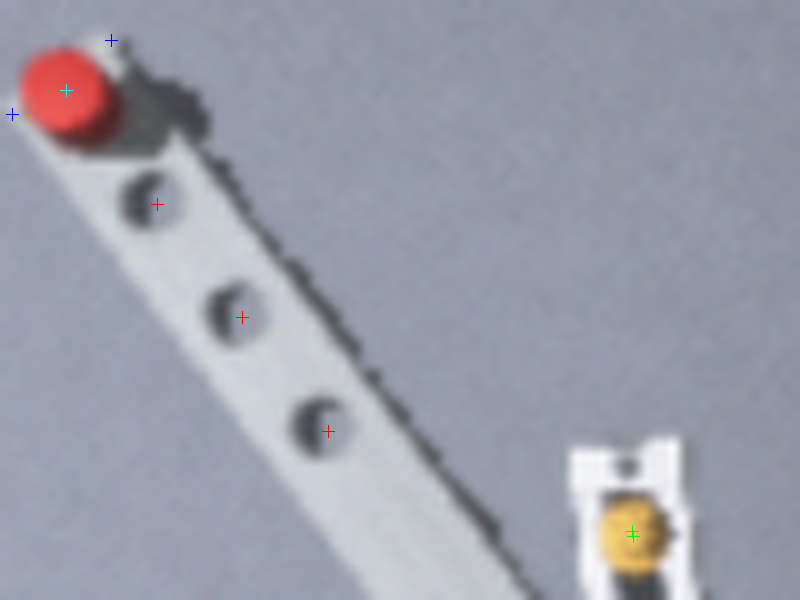

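```bash
python3 - <<'E'
from kin import *
x0,R0=np.array([.4976,.0053,.1965]),tool(*onpeg(PEG,.2),.2)[1]
PG=np.array([.4486,.0019])
t=onpeg(PG,.125); x,RR=tool(*t,.125); print(t,x)
plan(x0,R0,[(x,RR,1,8)])
E
```

```text
(0.4902795592484145, np.float64(0.6485854708483828)) [0.49807164 0.00246004 0.18144519]
[[-0.01, 0.01, 0.07, 0.0, -0.05, 0.01, 1], [-0.01, 0.01, 0.07, 0.0, -0.05, 0.01, 1], [-0.01, 0.02, 0.08, 0.0, -0.05, 0.02, 1], [-0.01, 0.01, 0.08, 0.0, -0.06, 0.01, 1], [-0.01, 0.02, 0.07, 0.0, -0.05, 0.02, 1], [-0.01, 0.01, 0.08, -0.01, -0.06, 0.01, 1], [-0.01, 0.02, 0.07, 0.0, -0.05, 0.02, 1], [-0.01, 0.01, 0.08, -0.01, -0.06, 0.01, 1]]
end [0.4982 0.0026 0.1814] 8
```

send_rows([
  [-0.01,0.01,0.07,0,-0.05,0.01,1],
  [-0.01,0.01,0.07,0,-0.05,0.01,1],
  [-0.01,0.02,0.08,0,-0.05,0.02,1],
  [-0.01,0.01,0.08,0,-0.06,0.01,1],
  [-0.01,0.02,0.07,0,-0.05,0.02,1],
  [-0.01,0.01,0.08,-0.01,-0.06,0.01,1],
  [-0.01,0.02,0.07,0,-0.05,0.02,1],
  [-0.01,0.01,0.08,-0.01,-0.06,0.01,1],
  [0,0,0,0,0,0,1],
])

```text
time_s: 14.22
position: [0.4984, 0.0026, 0.181]
tcp_rot: [[0.992, 0.014, 0.125], [0.014, -1.0, 0.002], [0.125, -0.0, -0.992]]
force: [3.1, 0.6, -0.4]
opening: 0.197
```

```bash
python3 - <<'E'
from mk import *
d=snap('scene','s6.png')
PG=np.array([.4486,.0019]); t=onpeg(PG,.125)
overlay(d,d['img'][:,:,::-1].copy(),*t,.125,'s6z.png',(235,165,345,230),7)
print(status.read_state()['force'],status.read_state()['position'])
E
```

```text
[ 2.5052089  -0.09717176 -0.06160497] [0.49832675 0.00260383 0.18111303]
```

View pics/s6z.png

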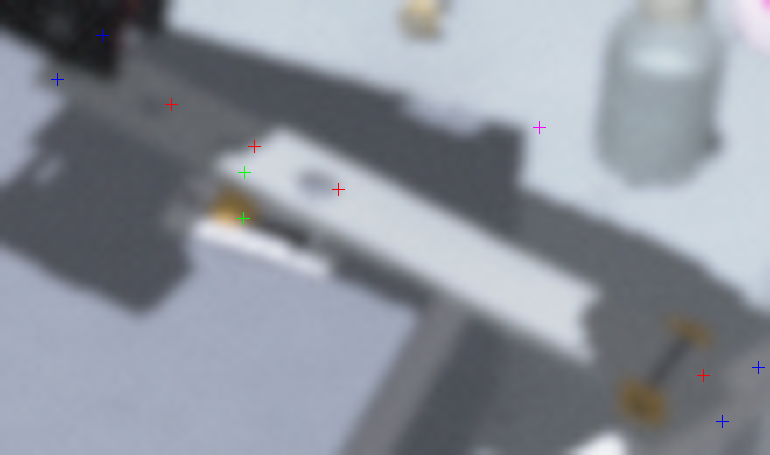

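```bash
python3 - <<'E'
from kin import *
PG=np.array([.4486,.0019])
x,R=np.array([.4982,.0026,.1814]),tool(*onpeg(PG,.125),.125)[1]
PG=np.array([.4480,.0016])
for a in(.095,.08,.065,.04,.02,0): 
    t=onpeg(PG,a); y,RR=tool(*t,a); print(a,y)
    x,R=plan(x,R,[(y,RR,1,3)])
E
```

```text
0.095 [0.4981518  0.00194063 0.17538034]
[[-0.01, 0.01, 0.08, 0.0, -0.06, 0.01, 1], [-0.01, 0.01, 0.08, 0.0, -0.06, 0.01, 1], [-0.01, 0.01, 0.08, 0.0, -0.05, 0.01, 1]]
end [0.4981 0.0019 0.1754] 3
0.08 [0.49847411 0.00192205 0.17233614]
[[0.0, 0.0, 0.04, 0.0, -0.03, 0.0, 1], [0.0, 0.0, 0.04, 0.0, -0.03, 0.0, 1], [0.0, 0.0, 0.04, 0.0, -0.03, 0.0, 1]]
end [0.4984 0.0019 0.1724] 3
0.065 [0.49878504 0.00190753 0.169285  ]
[[0.0, 0.0, 0.04, 0.0, -0.03, 0.0, 1], [0.0, 0.0, 0.04, 0.0, -0.03, 0.0, 1], [0.01, 0.0, 0.04, 0.0, -0.02, 0.0, 1]]
end [0.4989 0.0019 0.1694] 3
0.04 [0.49927775 0.00189261 0.16418622]
[[0.0, 0.0, 0.07, 0.0, -0.05, 0.0, 1], [0.0, 0.0, 0.07, 0.0, -0.05, 0.0, 1], [0.0, 0.0, 0.07, 0.0, -0.05, 0.0, 1]]
end [0.4992 0.0019 0.1642] 3
0.02 [0.49964881 0.00188927 0.16009683]
[[0.0, 0.0, 0.05, 0.0, -0.04, 0.0, 1], [0.01, 0.0, 0.06, 0.0, -0.04, 0.0, 1], [0.0, 0.0, 0.05, 0.0, -0.03, 0.0, 1]]
end [0.4996 0.0019 0.1602] 3
0 [0.49999917 0.00189378 0.156     ]
[[0.0, 0.0, 0.06, 0.0, -0.04, 0.0, 1], [0.01, 0.0, 0.05, 0.0, -0.04, 0.0, 1], [0.0, 0.0, 0.06, 0.0, -0.04, 0.0, 1]]
end [0.4999 0.0019 0.1559] 3
```

send_rows([
  [-0.01,0.01,0.08,0,-0.06,0.01,1],
  [-0.01,0.01,0.08,0,-0.06,0.01,1],
  [-0.01,0.01,0.08,0,-0.05,0.01,1],
  [0,0,0,0,0,0,1],
])

```text
time_s: 14.78
position: [0.4984, 0.0018, 0.1751]
tcp_rot: [[0.995, 0.009, 0.096], [0.008, -1.0, 0.002], [0.096, -0.001, -0.995]]
force: [2.1, 1.2, 0.7]
opening: 0.196
```

send_rows([
  [0,0,0.04,0,-0.03,0,1],
  [0,0,0.04,0,-0.03,0,1],
  [0,0,0.04,0,-0.03,0,1],
  [0,0,0,0,0,0,1],
  [0,0,0,0,0,0,1],
])

```text
time_s: 15.4
position: [0.498, 0.0022, 0.1718]
tcp_rot: [[0.997, 0.009, 0.079], [0.008, -1.0, 0.002], [0.079, -0.001, -0.997]]
force: [2.4, 2.5, -1.4]
opening: 0.199
```

send_rows([
  [0,0,0.03,0,-0.02,0,1],
  [0,0,0.03,0,-0.02,0,1],
  [0,0,0.03,0,-0.02,0,1],
  [0,0,0,0,0,0,1],
  [0,0,0,0,0,0,1],
])

```text
time_s: 16.02
position: [0.4982, 0.0021, 0.1699]
tcp_rot: [[0.998, 0.009, 0.069], [0.008, -1.0, 0.002], [0.069, -0.001, -0.998]]
force: [-0.4, 4.5, 0.3]
opening: 0.198
```

```bash
cat > look.py <<'E'
import sys
from mk import *
f=[]
for i in range(4):
    d=vision.capture('scene'); f.append(status.read_state()['force'])
print(np.mean(f,0).round(2),np.std(f,0).round(2),status.read_state()['position'].round(4))
a=float(sys.argv[1]); n=sys.argv[2]
PG=np.array([.4480,.0016]); t=onpeg(PG,a)
overlay(d,d['img'][:,:,::-1].copy(),*t,a,n,(235,165,345,230),7)
E
python3 look.py .07 s7.png
```

```text
[-0.65  4.19  0.33] [0.38 0.42 0.26] [0.4982 0.0021 0.1699]
```

View pics/s7.png

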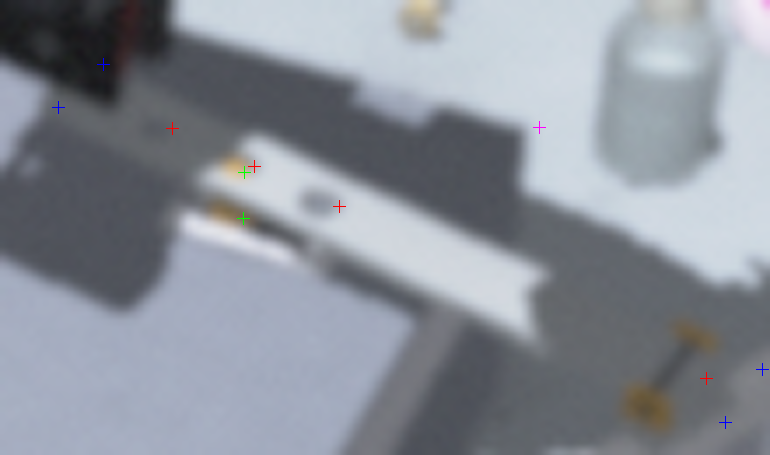

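send_rows([
  [-0.01,-0.03,0,0,0,0,1],
  [-0.02,-0.03,0,0,0,0,1],
  [0,0,0,0,0,0,1],
  [0,0,0,0,0,0,1],
])

```text
time_s: 16.73
position: [0.4985, 0.0029, 0.1701]
tcp_rot: [[0.997, 0.009, 0.071], [0.009, -1.0, 0.0], [0.071, 0.0, -0.997]]
force: [0.5, 0.6, -0.3]
opening: 0.199
```

```bash
python3 look.py .07 s8.png
```

```text
[ 1.02  0.59 -0.58] [0.1  0.43 0.63] [0.4986 0.003  0.1701]
```

send_rows([
  [0,0,0.06,0,-0.04,0,1],
  [0,0,0.06,0,-0.04,0,1],
  [0,0,0.06,0,-0.04,0,1],
  [0,0,0.05,0,-0.04,0,1],
  [0,0,0,0,0,0,1],
  [0,0,0,0,0,0,1],
])

```text
time_s: 17.68
position: [0.4983, 0.0033, 0.1642]
tcp_rot: [[0.999, 0.009, 0.042], [0.009, -1.0, 0.001], [0.042, -0.001, -0.999]]
force: [1.9, 0.3, -0.4]
opening: 0.196
```

```bash
python3 look.py .04 s9.png
```

```text
[ 1.87  0.26 -0.17] [0.19 0.3  0.45] [0.4982 0.0033 0.1642]
```

View pics/s9.png

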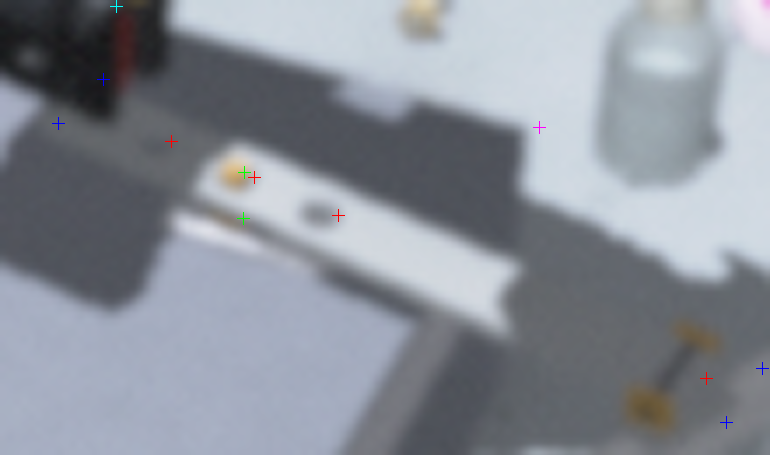

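Peg (236,170) is inside the middle hole, forces tiny. Lowering the rest.

send_rows([
  [0,0,0.06,0,-0.04,0,1],
  [0,0,0.06,0,-0.04,0,1],
  [0,0,0.06,0,-0.04,0,1],
  [0,0,0.05,0,-0.04,0,1],
  [0,0,0,0,0,0,1],
])

```text
time_s: 18.5
position: [0.4986, 0.0033, 0.1582]
tcp_rot: [[1.0, 0.009, 0.014], [0.009, -1.0, 0.001], [0.014, -0.001, -1.0]]
force: [3.2, 0.2, -0.8]
opening: 0.197
```

send_rows([
  [0,0,0.06,0,-0.04,0,1],
  [0,0,0.05,0,-0.04,0,1],
  [0,0,0,0,0,0,1],
  [0,0,0,0,0,0,1],
])

```text
time_s: 19.0
position: [0.4986, 0.0033, 0.1557]
tcp_rot: [[1.0, 0.009, 0.0], [0.009, -1.0, 0.001], [0.0, -0.001, -1.0]]
force: [1.9, -0.2, -0.1]
opening: 0.197
```

```bash
python3 look.py 0 s10.png
```

```text
[ 1.99  0.59 -0.14] [0.45 0.29 0.42] [0.4985 0.0033 0.1557]
```

View pics/s10.png

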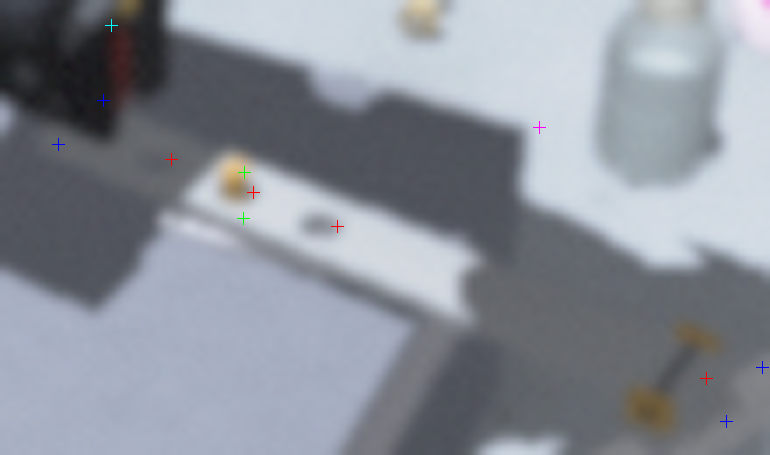

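send_rows([
  [0.02,0,0,0,0,0,1],
  [0.02,0,0,0,0,0,1],
  [0,0,0,0,0,0,1],
  [0,0,0,0,0,0,-1],
  [0,0,0,0,0,0,-1],
  [0,0,0,0,0,0,-1],
  [0,0,0,0,0,0,-1],
  [0,0,0,0,0,0,-1],
  [0,0,0,0,0,0,-1],
])

```text
time_s: 20.32
position: [0.4995, 0.0034, 0.1557]
tcp_rot: [[1.0, 0.009, -0.0], [0.009, -1.0, 0.001], [-0.0, -0.001, -1.0]]
force: [0.3, -0.7, -0.2]
opening: 0.793
```

```bash
python3 look.py 0 s11.png
```

```text
[-0.18 -0.19  0.31] [0.11 0.33 0.27] [0.4995 0.0033 0.1557]
```

View pics/s11.png

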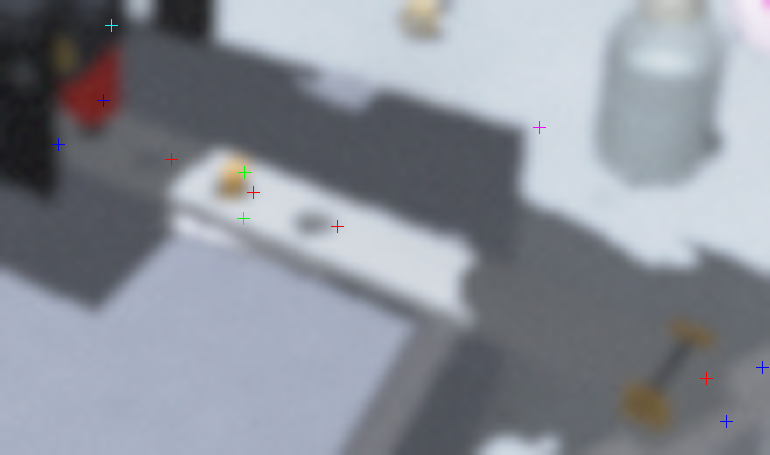

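send_rows([
  [0,0,-0.2,0,0,0,-1],
  [0,0,-0.4,0,0,0,-1],
  [0,0,-0.6,0,0,0,-1],
  [0,0,-0.8,0,0,0,-1],
  [0,0,-0.8,0,0,0,-1],
  [0,0,-0.8,0,0,0,-1],
])

```text
time_s: 21.28
position: [0.4996, 0.0033, 0.2472]
tcp_rot: [[1.0, 0.009, 0.001], [0.009, -1.0, 0.0], [0.001, -0.0, -1.0]]
force: [0.4, 0.6, 0.3]
opening: 1.0
```

send_rows([
  [-0.6,-0.8,0,0,0,0,-1],
  [-0.6,-0.9,0,0,0,0,-1],
  [-0.6,-0.9,0,0,0,0,-1],
  [-0.6,-0.9,0,0,0,0,-1],
  [0,-0.9,0,0,0,0,-1],
  [0,-0.9,0,0,0,0,-1],
  [0,-0.9,0,0,0,0,-1],
  [0,-0.9,0,0,0,0,-1],
  [0,-0.9,0,0,0,0,-1],
  [0,0,0,0,0,0,-1],
  [0,0,0,0,0,0,-1],
])

```text
time_s: 22.65
position: [0.4364, 0.2027, 0.2453]
tcp_rot: [[1.0, 0.01, -0.002], [0.01, -1.0, -0.0], [-0.002, 0.0, -1.0]]
force: [0.4, 0.8, -0.5]
opening: 1.0
```

```bash
python3 - <<'E'
from mk import *
d=snap('scene','s12.png'); e=snap('top','t12.png')
print(status.read_state()['force'])
t=onpeg(PEG,0)
overlay(e,e['img'][:,:,::-1].copy(),*t,0,'t12z.png',(170,170,330,300),4.5)
for c,D in (('scene',d),('top',e)):
  for n in('pivot','knob','slot','hole_middle','flux_bottle'):
    for l in models.landmark_of(c,n)[:1]: print(c,n,l['confidence'],np.round(l['point'],1),w(D,*l['point']).round(3))
E
```

```text
[0.28623561 0.29419884 0.12575282]
scene pivot 0.81 [331.4 220.3] [0.3   0.009 0.143]
scene knob 0.56 [250.5 175. ] [0.497 0.006 0.173]
scene slot 0.53 [272.2 196. ] [0.438 0.012 0.145]
scene hole_middle 0.88 [268.2 194.4] [0.449 0.011 0.143]
scene flux_bottle 0.87 [327.4 184.8] [ 0.405 -0.222  0.026]
top knob 0.38 [264.8 197.3] [ 0.499 -0.     0.184]
top slot 0.63 [266.9 231.6] [ 0.432 -0.005  0.139]
top hole_middle 0.63 [261.7 222.5] [0.45  0.006 0.153]
top flux_bottle 0.65 [367.1 250.9] [ 0.395 -0.229  0.058]
```

View pics/t12z.png

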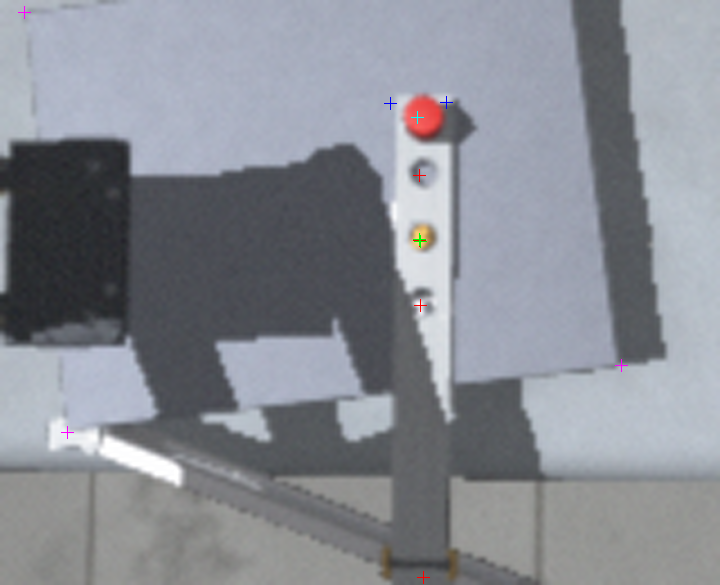

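View pics/s12.png

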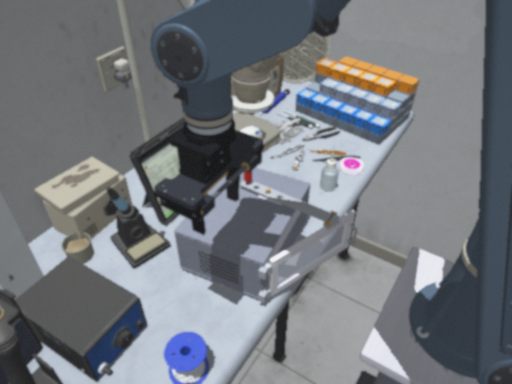

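```bash
python3 -c "
from rig import bot; print(bot.hand_in())"
```

```text
the job is handed in; nothing more can be done
None
```

The door is propped open by the stay in its middle position, and I handed the job in about 23 s into the 72 s allowed; it reports no verdict.

I gripped the red knob, lifted the stay, and pushed the door open to about 0.49 rad (worked out from my geometry model, not measured directly). I then swung the stay over the peg and lowered it in small steps. It touched the side of the peg with about 4 N sideways, measured at the gripper. I eased it off by about 1.5 mm and it dropped fully down. I then let go and backed the arm away.

**Final pictures:**
- The brass peg stands in the middle hole.
- The stay looks level.
- The door stayed open with the gripper clear.
- The bottle is standing where it was, to within the camera error of about 6 mm.
- The force reading on the free gripper was near zero.

**Disagreements:** the two cameras differed by 2–4 mm on where the hole sat relative to the peg. I settled that by feel and by seeing the peg tip come up through the hole. The network's points for the slot and the middle hole also varied by up to about 17 mm between cameras, so I relied on the pictures instead.

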